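# Load and start the putter-head drying box

### The arm

A 7-joint arm with a two-finger parallel gripper is mounted at the origin on the work surface. World frame = base frame: x ahead of the robot, y to its left, z up, the work surface at z = 0. Lengths are in mm, angles in rad, forces in N, time in s.
With the tool pointing down it reaches from about 425 to 875 mm from the base axis. Payload 4.7 kg.
Tool frame: the origin (TCP) lies on the centre line of the jaws, within the pads' length; the fingertips stand 19 mm ahead of it and the grasp point (between the pads) is the TCP; z points along the fingers, y is the line along which they close (so a half turn about z gives the same grasp; the last joint's range is limited). The gripper opens to 87 mm and grips with 3 to 60 N. Pads are 19 mm wide; open, the fingers measure 117 mm over their backs; the gripper's body (75 mm by 190 mm) begins 51 mm behind the grasp point.
Start: joints at [-1.107, 0.321, -0.07, 1.45, 0.023, 1.371, -0.057], TCP at [282.638, 585.354, 241.587] pointing down, gripper open.
Joint ranges: [-2.86, 2.86], [-0.3, 2.09], [-1.38, 1.24], [0.06, 2.45], [-1.56, 4.7], [0.09, 2.05], [-2.69, 2.69]. Speed limits (rad/s): [2.57, 2.57, 3.14, 3.14, 3.14, 3.14, 3.14].

### API

Orientations are given as a unit quaternion [w, x, y, z].
In Python, from bench import arm, imaging, workorder gives the robot as it stands. Calls block until the motion is done:
- arm.move_to(position, orientation): joint-space move of the TCP to a pose.
- arm.line_to(position, orientation=None, v=150, force_limit=None): straight line of the TCP; orientation=None keeps the orientation; v is the mean speed in mm/s. With force_limit (N) it stops when the force on the tool has changed by that much, and returns True; else False.
- arm.goto_joints(angles): joint-space move.
- arm.move_gripper(opening, force=None): opening from 0.0 (shut) to 1.0 (fully open); force is the grip in N (None keeps the last); returns when the fingers have stopped.
- arm.wait(seconds).
- arm.inverse_kinematics(position, orientation): joint angles nearest the present ones, or None.
- arm.get_state(): the state.
- imaging.grab_frame(name): name is "side" or "top"; returns a dict with "pixels" (480x640x3 uint8, blue, green, red), "fovy" (degrees; the focal length in pixels is half the picture's height over the tangent of half this angle, whatever the lens; pixels are square), "cx", "cy" (the principal point, pixels), "distortion" ([k1, k2, p1, p2, k3] as OpenCV has them; the pictures are not rectified), "position" and "attitude" of the camera in the world. Camera axes: x right, y down, z forward; pixel columns grow to the right and rows downward; lengths in mm; the calibration is good to about 2 mm. A picture is of the moment at which its call begins. There is no depth.
A pose or a line that the arm cannot do raises arm.IKError and nothing moves.
- workorder.sign_off(): hands the job in; it is judged then, once.
The state is a dict: "time_s": time; "qpos": joint angles; "joint_velocities": joint speeds; "tau": joint torques, N m; "ee_pos": TCP position; "orientation": TCP orientation; "force": force on the tool from outside, world axes, zero at the start; "torque": the same for the moment, N m; "width": opening from 0.0 (shut) to 1.0 (fully open); "finger_force": force on a finger pad.
Only numpy, scipy, OpenCV 4.12 (cv2) and the standard library are available. Lean on these libraries where they do the work, as an engineer would, in place of code of your own. Each camera call takes 0.05 s, during which the arm holds its last target. There are 200 camera calls.

### The job

Get the drying box going: lift its sliding lid up over the end lip, slide it out of its grooves and lay it flat in the middle of the rubber mat, then put every putter head on the table into the box, each standing on its sole on the box floor. Once they are all in, turn the fan dial to the two-dot mark and let go. Leave everything else on the worktop where it is.

Things in the scene. Friction and masses are not known exactly. Their poses are not given: they have to be found in the camera images.
- box: grey drying box, fixed, 266 (its x) x 166 (its y) x 63 mm high; origin: centre of its underside. Inside 250 (x) x 140 mm (y, between the ledges). The lid rests on ledges at z = 40 mm in side grooves along x, under rails (undersides z = 58, tops 63 mm, 140 mm apart): 13 mm of free lift, no way straight up. It comes out at the -x end, where the wall is only 40 mm high and carries the end lip.
- box_floor (a point): centre of the box's inner floor, 5 mm above the box's origin; axes as the box's
- box_lip (a point): middle of the top of the end lip, at the box's -x end (x = -130.5, z = 47 mm in the box's frame). The lip is 5 mm thick and stands 7 mm above the ledges: the lid's underside must rise over 7 mm to pass out towards the box's -x, and the lid's rear end must clear it too.
- lid: white plastic lid, loose, about 190 g: plate 249 (its x) x 151 (y) x 5 mm, shut in the grooves at the start, axes along the box's, 2.5 mm play each side. Origin: centre of its underside. A black upright handle bar stands on it across y: 14 mm thick (x), 70 mm long (y), z from 5 to 39 mm, at x = -55 mm. As this is off the centre of mass, the rear (+x) may droop when held.
- lid_front (a point): middle of the lid's front edge (its -x end, next to the lip), at the underside
- lid_rear (a point): middle of the lid's rear edge (its +x end), at the underside
- lid_handle (a point): on the lid's handle bar, centre in x and y, 30 mm above the lid's underside (9 mm below the bar's top); axes as the lid's
- mat: black rubber mat, fixed, 180 (its x) x 260 mm (its y), 4 mm thick; origin: centre of its underside, on the worktop. The lid fits on it with the lid's long side along the mat's y.
- console: white fan console, fixed, 130 x 130 x 36 mm, origin: centre of its underside. The dial is on top in the middle. Marks on the top, 50 mm from the dial's axis: a short bar (off, towards the console's -x), then clockwise seen from above one dot, two dots, three dots, 0.6 rad apart.
- dial (a joint): angle of the dial (rad), growing clockwise seen from above: 0 off (pointer along the console's -x), 0.6 one dot, 1.2 two dots, 1.8 three dots (end stop); a light detent (under 0.05 N m) draws it into each of the four stops. It starts at off, at one dot or somewhere between.
- dial_grip (a point): on the dial's axis, 73 mm above the worktop. The dial has a black bar to grip, 57 mm long, 14 mm thick, from 48 to 80 mm above the worktop, on a 60 mm disc (top 50 mm). The bar lies along the console's x at dial 0 and turns with the dial; a white line on its top marks the pointer end.
- head1: washed steel blade putter head: a bar 105 mm long (its x) by 28 mm wide (its y) by 24 mm high, with a round hosel stub 16 mm across near one end (40 mm from the middle on its -x side) whose top is 34 mm above the sole. Origin: centre of the sole; z up. 330 g. Three or four of the four heads are present.
- head2: washed steel blade putter head: a bar 105 mm long (its x) by 28 mm wide (its y) by 24 mm high, with a round hosel stub 16 mm across near one end (40 mm from the middle on its -x side) whose top is 34 mm above the sole. Origin: centre of the sole; z up. 330 g. Three or four of the four heads are present.
- head3: washed steel blade putter head: a bar 105 mm long (its x) by 28 mm wide (its y) by 24 mm high, with a round hosel stub 16 mm across near one end (40 mm from the middle on its -x side) whose top is 34 mm above the sole. Origin: centre of the sole; z up. 330 g. Three or four of the four heads are present.
- head4: washed steel blade putter head: a bar 105 mm long (its x) by 28 mm wide (its y) by 24 mm high, with a round hosel stub 16 mm across near one end (40 mm from the middle on its -x side) whose top is 34 mm above the sole. Origin: centre of the sole; z up. 330 g. Three or four of the four heads are present.
- driver_head: driver club head, brushed titanium, about 112 mm across and 90 mm high at its hosel; bystander
- jumbo_grip: yellow rubber jumbo grip, 270 mm long, 45 mm thick, lying down; bystander
- plug: stubby aluminium grip-end plug standing upright, 60 mm high, 32 mm across at the foot, often among the putter heads; bystander
- screwdriver: screwdriver lying down, about 200 mm long; bystander
Things that resemble listed ones, but are neither listed nor needed, are in the scene too. What is shaped like the head1 but purple or red is not meant.

How it is judged (in metres and radians):
On the way, in this order (a step that is already met when the one before it is completed fails the run):
1. the lid's front edge is lifted above the end lip while its rear is still in the grooves (z of lid_front in the frame of box_lip above 0 m and x of lid_rear in the frame of box above 0 m and z of lid_rear in the frame of box below 0.056 m), for 0.1 s.
2. the lid is out and lies flat in the middle of the mat, let go (x of lid in the frame of mat between -0.06 and 0.06 m and y of lid in the frame of mat between -0.07 and 0.07 m and height (world z) of lid below 0.012 m and angle between lid's own z axis and vertical below 0.08 rad and linear speed of lid below 0.02 m/s and contact force between the fingers and lid below 0.1 N), for 0.3 s.
3. every putter head stands on its sole on the box floor, let go (x of head1 in the frame of box_floor between -0.118 and 0.118 m and y of head1 in the frame of box_floor between -0.07 and 0.07 m and z of head1 in the frame of box_floor between -0.006 and 0.006 m and angle between each of head1, head2, head3, head4's own z axis and vertical below 0.12 rad and linear speed of each of head1, head2, head3, head4 below 0.02 m/s and contact force between the fingers and head1 below 0.1 N and x of head2 in the frame of box_floor between -0.118 and 0.118 m and y of head2 in the frame of box_floor between -0.07 and 0.07 m and z of head2 in the frame of box_floor between -0.006 and 0.006 m and contact force between the fingers and head2 below 0.1 N and x of head3 in the frame of box_floor between -0.118 and 0.118 m and y of head3 in the frame of box_floor between -0.07 and 0.07 m and z of head3 in the frame of box_floor between -0.006 and 0.006 m and contact force between the fingers and head3 below 0.1 N and x of head4 in the frame of box_floor between -0.118 and 0.118 m and y of head4 in the frame of box_floor between -0.07 and 0.07 m and z of head4 in the frame of box_floor between -0.006 and 0.006 m and contact force between the fingers and head4 below 0.1 N), for 0.3 s.
4. the dial is at the two-dot mark (value of joint dial between 1.05 and 1.35 rad and velocity of joint dial between -0.1 and 0.1 rad/s), for 0.3 s.
At the end, for the whole second after the job is handed in: The lid lies flat on the mat, its centre within 60 mm (mat's x) and 70 mm (mat's y) of the mat's centre; every putter head present stands on its sole on the box floor (tilt under 0.12 rad, sole within 6 mm of the floor); the dial is within 0.15 rad of 1.2; all are let go and at rest (all of step 2 and all of step 3 and all of step 4); the robot touches nothing.
It fails at once if a bystander (driver head, jumbo grip, plug or screwdriver) is moved more than 30 mm (distance of any of driver_head, jumbo_grip, plug, screwdriver from where it was at the start of the episode above 0.03 m).
Of head1, head2, head3, head4 only 3 to 4 are there at a start; the rules pass over those that are not, and their reading is None.
At some moment in a run one of head1, head2, head3, head4 may be knocked a few centimetres aside while the robot is not near it.
It also fails if it takes over 210 s, if anything falls off the work surface, if the arm or the gripper's body presses on something with over 40 N, if the wrist force passes 120 N, or if a joint passes its speed limit or range.

## Working session

There is one attempt and no reset: what is moved stays moved. The work goes in short steps, each a Python script; the robot and the scene stay as the last script left them, time stands still between calls to the robot, and variables do not carry over. Pictures are saved under pics/ and viewed, at most 14 in all, crops included, and the job is handed in when it is done.

```bash
mkdir -p pics; ls; python3 - <<'E'
from bench import arm, imaging
import cv2
for n in("top","side"):
    f=imaging.grab_frame(n); cv2.imwrite(f"pics/{n}0.png",f["pixels"]); f.pop("pixels"); print(f)
print(arm.get_state())
E
```

```text
pics
{'fovy': 47.4778911915754, 'cx': 314.8641507033263, 'cy': 237.15002767168926, 'distortion': array([-0.04160921,  0.        ,  0.        ,  0.        ,  0.        ]), 'position': array([2.53008681e+02, 1.12990308e-01, 1.39713718e+03]), 'attitude': array([ 0.06872992, -0.69764945,  0.70978563, -0.06903483])}
{'fovy': 48.04344458955116, 'cx': 318.4485867813086, 'cy': 246.42637649704156, 'distortion': array([-0.12583847,  0.        ,  0.        ,  0.        ,  0.        ]), 'position': array([ -74.17934549, -848.56620156,  634.48544549]), 'attitude': array([-0.48535196,  0.81816574, -0.2710485 ,  0.14687071])}
{'time_s': 0.1, 'qpos': array([-1.1069311 ,  0.32173912, -0.07009415,  1.45150211,  0.02263184,
        1.37081287, -0.05691068]), 'joint_velocities': array([ 1.44972791e-03, -1.22518595e-03,  2.17561685e-03, -2.01573434e-03,
        7.79191827e-05, -1.80827336e-04,  4.74295647e-04]), 'tau': array([ 1.88829739e-05, -4.92571557e+01, -4.05425057e-01, -3.13398135e+01,
       -6.41048932e-02,  3.94559931e-02,  7.42536349e-05]), 'ee_pos': array([282.44324811, 584.93420158, 240.60283066]), 'orientation': array([-1.27868126e-04,  2.22976576e-01,  9.74823443e-01, -8.27498566e-04]), 'force': array([ 0.17246402,  0.33477258, -0.56501147]), 'torque': array([-0.03074398, -0.02358709,  0.01109452]), 'finger_force': 0.0, 'width': 0.9964251318275117}
```

View pics/top0.png

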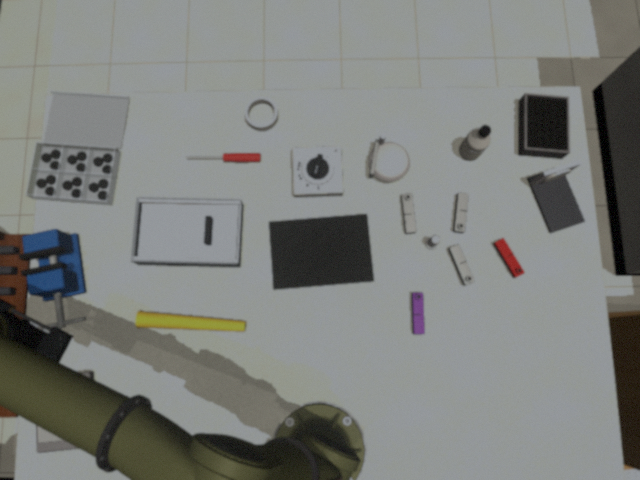

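View pics/side0.png

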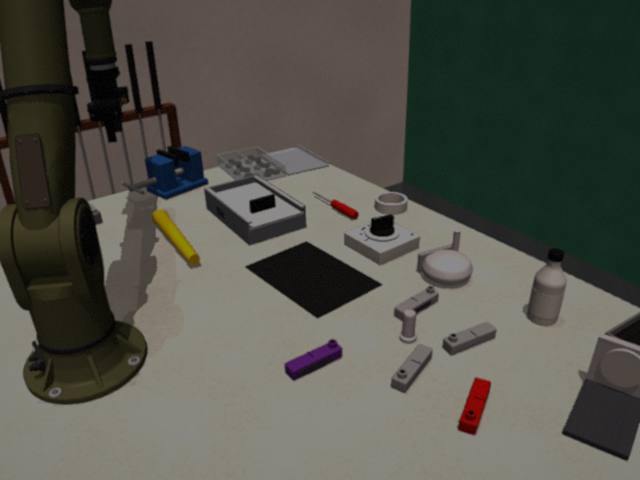

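The top view shows the box at about (187,231) with its lid handle at (208,231), so the box's −x points right in the image. The mat is at (321,251), the console dial at (317,168), and there are three grey heads at (408,213), (460,212) and (461,264). The plug is at (432,240), and the purple (418,313) and red (508,257) heads are decoys.

```bash
cat > h.py <<'E'
from bench import arm, imaging, workorder
import cv2, numpy as np
from scipy.spatial.transform import Rotation as R
def grab(n="top"): return imaging.grab_frame(n)
def cam(f):
    F=240/np.tan(np.radians(f["fovy"])/2)
    K=np.array([[F,0,f["cx"]],[0,F,f["cy"]],[0,0,1.]])
    return K, f["distortion"], R.from_quat(np.roll(f["attitude"],-1)).as_matrix(), f["position"]
def world(f,px,z):
    K,D,M,p=cam(f)
    n=cv2.undistortPoints(np.array(px,float).reshape(-1,1,2),K,D).reshape(-1,2)
    d=np.c_[n,np.ones(len(n))]@M.T
    return p+d*((z-p[2])/d[:,2])[:,None]
def pix(f,P):
    K,D,M,p=cam(f)
    return cv2.projectPoints((np.array(P,float).reshape(-1,3)-p)@M,np.zeros(3),np.zeros(3),K,D)[0].reshape(-1,2)
def down(a): # closing line (tool y) at world angle a from +x
    x=np.array([np.sin(a),-np.cos(a),0]); y=np.array([np.cos(a),np.sin(a),0])
    return np.roll(R.from_matrix(np.c_[x,y,[0,0,-1.]] if np.cross(x,y)[2]<0 else np.c_[-x,y,[0,0,-1.]]).as_quat(),1)
def st():
    s=arm.get_state(); print(round(s["time_s"],1),s["ee_pos"].round(1),"F",s["force"].round(1),"w",round(s["width"],3),"ff",round(s["finger_force"],1))
    return s
E
python3 - <<'E'
import cv2
a=cv2.imread("pics/top0.png")
def s(n,x0,x1,y0,y1,k): cv2.imwrite(f"pics/{n}.png",cv2.convertScaleAbs(cv2.resize(a[y0:y1,x0:x1],None,fx=k,fy=k,interpolation=2),alpha=1.4))
s("c1",120,380,130,300,3); s("c2",360,540,120,290,3.5)
E
```

```text
(no output)
```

View pics/c1.png

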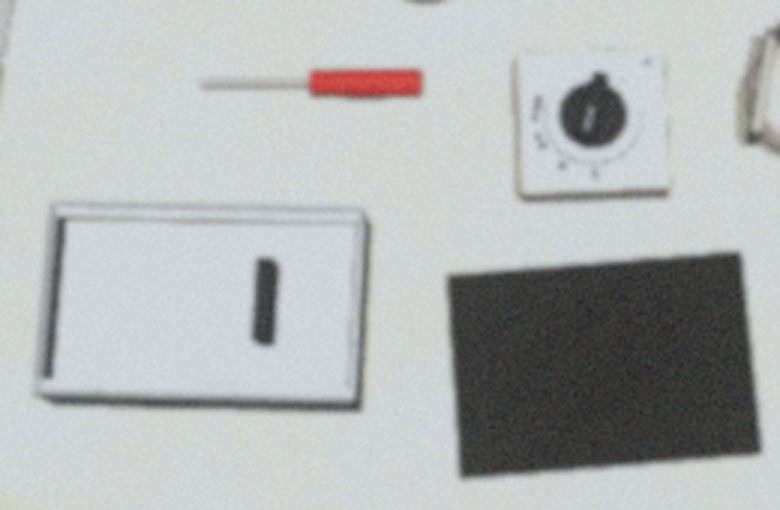

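View pics/c2.png

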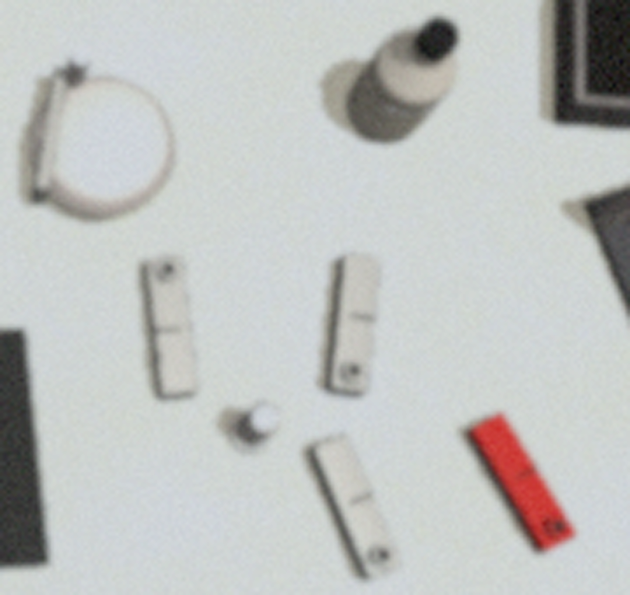

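Crop c1 shows the console marks running from off at the bottom, clockwise up the left side, with the pointer roughly between off and one dot. Crop c2 shows the three heads, with the hosel at the top for the left one and at the bottom for the other two.

```bash
python3 - <<'E'
from h import *
np.set_printoptions(suppress=True,precision=1)
f=grab(); a=f["pixels"]
c=lambda p:np.array(p)/3+np.array([120,130])
b=world(f,c([(53,204),(38,392)]),63)  # rear top corners
print("rear",b[:,:2],np.linalg.norm(b[0]-b[1]))
r=world(f,c([(368,211),(357,400)]),63); print("rail front ends",r[:,:2])
m=world(f,c([(448,274),(740,253),(761,452),(461,477)]),4); print("mat",m.mean(0),m[:,:2])
k=world(f,c([(515,58),(665,52),(669,187),(520,194)]),36); print("console",k.mean(0),k[:,:2])
hd=world(f,c([(256,259),(274,259),(270,344),(252,342)]),79); print("handle",hd.mean(0),hd[:,:2])
hsv=cv2.cvtColor(a,cv2.COLOR_BGR2HSV)
g=cv2.cvtColor(a,cv2.COLOR_BGR2GRAY); print("bg",np.median(g[180:290,380:560],))
for x0,x1,y0,y1 in((395,420,185,240),(448,472,185,240),(443,478,238,290)):
    s=cv2.GaussianBlur(a[y0:y1,x0:x1],(3,3),0).astype(float)
    bg=np.median(s.reshape(-1,3),0); d=np.abs(s-bg).max(2)
    m=(d>13).astype(np.uint8)
    n,l,stt,ce=cv2.connectedComponentsWithStats(m); i=1+stt[1:,4].argmax()
    ys,xs=np.nonzero(l==i); rc=cv2.minAreaRect(np.c_[xs+x0,ys+y0].astype(np.float32))
    w=world(f,cv2.boxPoints(rc),16); e=[np.linalg.norm(w[1]-w[0]),np.linalg.norm(w[2]-w[1])]
    v=(w[1]-w[0]) if e[0]>e[1] else w[2]-w[1]
    print("head",rc[0],w.mean(0),e,"ang",np.degrees(np.arctan2(v[1],v[0])),stt[i,4])
E
```

```text
rear [[625.9 445.7]
 [465.  450.7]] 160.9536142207226
rail front ends [[614.7 178.2]
 [454.  185.8]]
mat [491.7 -17.8   4. ] [[ 572.6  115.6]
 [ 587.  -139.9]
 [ 412.  -151.6]
 [ 395.1  104.7]]
console [698.4 -12.5  36. ] [[758.4  54.2]
 [761.7 -77.4]
 [638.8 -77.6]
 [634.8  50.9]]
handle [535.5 262.   79. ] [[571.  268.6]
 [570.7 253.7]
 [499.2 255.5]
 [501.1 270.4]]
bg 150.0
head (406.383544921875, 213.85617065429688) [ 584.1 -242.2   16. ] [np.float64(34.941222846723825), np.float64(110.29062077368863)] ang -176.64289264615732 312
head (458.53045654296875, 213.22560119628906) [ 583.5 -378.8   16. ] [np.float64(108.29811815366953), np.float64(35.999616890984896)] ang -9.971806928360191 312
head (458.6266784667969, 264.5787353515625) [ 448.3 -369.7   16. ] [np.float64(37.18027364600163), np.float64(110.4658401513436)] ang -159.1888475861959 344
```

```bash
python3 - <<'E'
from h import *
q=down(np.radians(87.6)); P=np.array([536.5,261,0])
arm.move_gripper(0.55,40)
arm.move_to(P+[0,0,150],q); st()
f=grab(); print(pix(f,[535.5,262,79]))
arm.line_to(P+[0,0,72],q,v=100,force_limit=12); st()
arm.move_gripper(0,30); s=st()
b=s["ee_pos"]
arm.line_to(b+[0,0,10.],q,v=30); st(); arm.wait(.3); st()
for n in("top","side"): cv2.imwrite(f"pics/{n}1.png",grab(n)["pixels"])
a=cv2.imread("pics/side1.png")[150:260,180:330]; cv2.imwrite("pics/s1.png",cv2.convertScaleAbs(cv2.resize(a,None,fx=5,fy=5,interpolation=2),alpha=1.6))
E
```

```text
2.6 [536.  262.7 150.3] F [-0.1 -0.1  0.8] w 0.55 ff 0.0
[[207.68305091 230.2589036 ]]
3.6 [537.  261.2  72.6] F [0.2 0.  0.4] w 0.553 ff 0.0
4.3 [536.7 265.4  73. ] F [ 1.   7.2 -0.6] w 0.16 ff 30.0
4.8 [536.7 264.5  82.8] F [ 0.2 -0.3 -1.8] w 0.159 ff 30.0
5.1 [536.6 265.2  82.8] F [-1.  -0.4 -2.4] w 0.16 ff 30.0
```

View pics/s1.png

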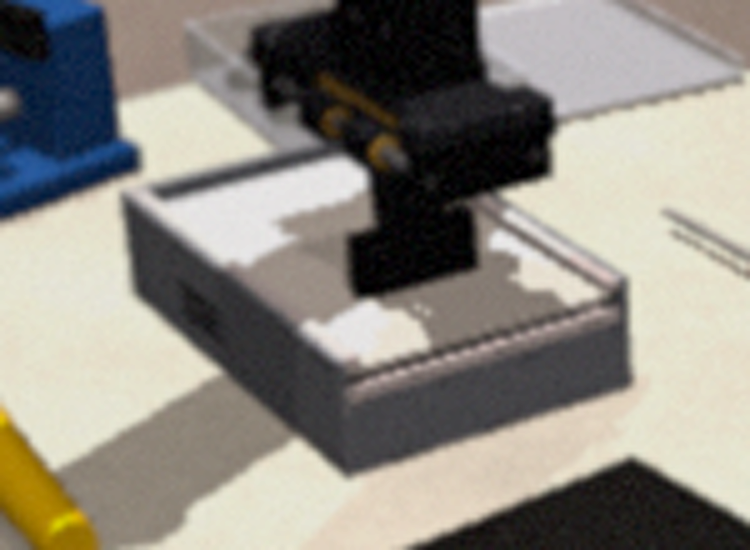

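The side crop shows the lid raised, with a dark gap between its front edge and the lip at about (490,360) in the crop. Next I slide it out under force watch.

```bash
python3 - <<'E'
from h import *
q=down(np.radians(87.6)); d=-np.array([np.cos(np.radians(87.6)),np.sin(np.radians(87.6)),0])
b=np.array([536.7,264.8,83.0])
for s in (30,80,130,180,215):
    hit=arm.line_to(b+d*s,q,v=80,force_limit=10); print(s,hit); st()
    if hit: break
cv2.imwrite("pics/side2.png",grab("side")["pixels"])
a=cv2.imread("pics/side2.png")[150:310,180:380]; cv2.imwrite("pics/s2.png",cv2.convertScaleAbs(cv2.resize(a,None,fx=3.7,fy=3.7,interpolation=2),alpha=1.6))
E
```

```text
30 False
5.8 [535.6 234.3  83.2] F [ 0.3  0.3 -2. ] w 0.161 ff 30.0
80 False
6.5 [533.4 185.3  83.1] F [-0.2  0.4 -2. ] w 0.157 ff 30.0
130 False
7.3 [531.3 135.3  83.1] F [-0.5 -0.3 -1. ] w 0.157 ff 30.0
180 False
8.1 [529.2  85.3  83.1] F [-0.4 -0.2 -1.6] w 0.161 ff 30.0
215 False
8.7 [527.7  49.8  83.1] F [ 0.8  0.5 -2. ] w 0.159 ff 30.0
```

View pics/s2.png

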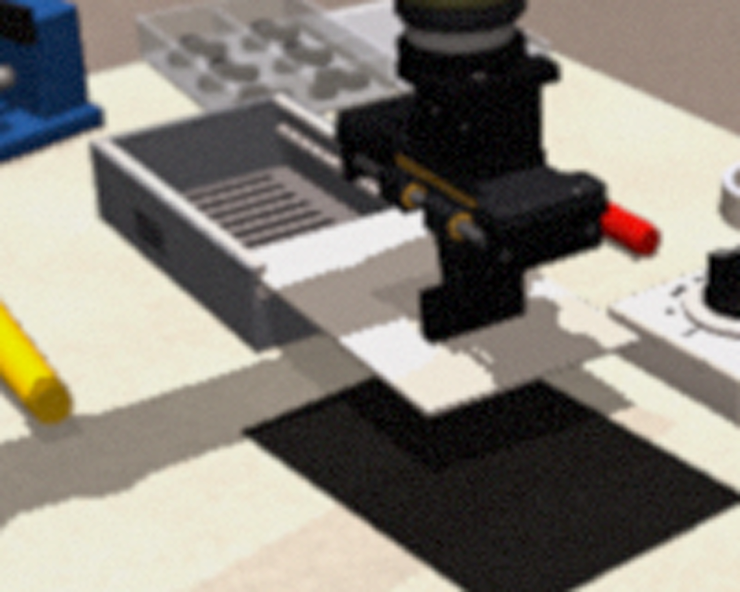

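```bash
python3 - <<'E'
from h import *
q=down(np.radians(87.6)); d=-np.array([np.cos(np.radians(87.6)),np.sin(np.radians(87.6)),0])
b=np.array([536.7,264.8,83.0])
print(arm.line_to(b+d*268,q,v=80,force_limit=10)); st()
a=np.radians(93.0); q=down(a); d=-np.array([np.cos(a),np.sin(a),0])
T=np.array([491.7,-17.8,0])+d*55
arm.line_to(T+[0,0,85],q,v=120)
print(arm.line_to(T+[0,0,40.],q,v=80,force_limit=8),arm.line_to(T+[0,0,33.],q,v=20,force_limit=6)); st()
arm.move_gripper(0.5); st()
arm.line_to(T+[0,0,130],q,v=200); st()
for n in("top","side"): cv2.imwrite(f"pics/{n}3.png",grab(n)["pixels"])
E
```

```text
False
9.5 [525.5  -2.5  83. ] F [-0.2  0.7 -1.5] w 0.156 ff 30.0
False True
11.3 [495.4 -72.8  36.2] F [0.3 0.3 4.1] w 0.155 ff 30.0
12.2 [494.2 -72.7  35. ] F [-0.1  0.3 -0. ] w 0.499 ff 0.0
12.8 [494.  -72.6 129.3] F [-0.4 -0.5 -0.9] w 0.504 ff 0.0
```

View pics/side3.png

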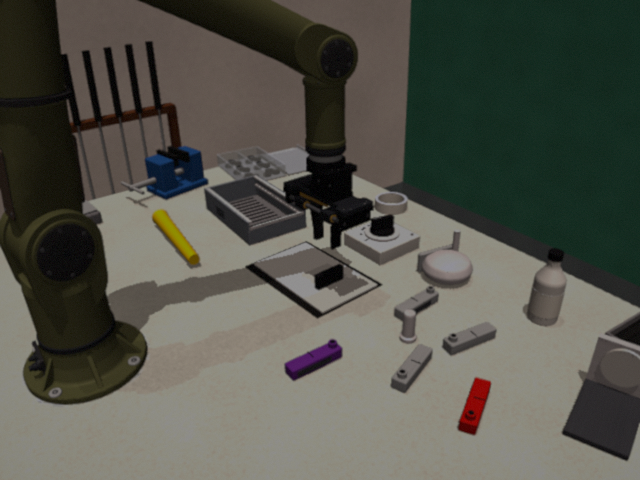

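The side view shows the lid flat on the mat, handle at (328,275), and the box open. Next I pick up the heads, taking a fresh detection before each.

```bash
cat >> h.py <<'E'
def heads(f):
    x0,x1,y0,y1=380,520,170,310
    s=cv2.GaussianBlur(f["pixels"][y0:y1,x0:x1],(3,3),0).astype(float)
    d=np.abs(s-np.median(s.reshape(-1,3),0)).max(2)
    n,l,t,_=cv2.connectedComponentsWithStats((d>13).astype(np.uint8)); out=[]
    for i in range(1,n):
        m=l==i; sat=(s[m].max(1)-s[m].min(1)).mean()
        if not 200<t[i,4]<450 or sat>40: continue
        ys,xs=np.nonzero(m); rc=cv2.minAreaRect(np.c_[xs+x0,ys+y0].astype(np.float32))
        w=world(f,cv2.boxPoints(rc),16); v=max(w[1]-w[0],w[2]-w[1],key=np.linalg.norm)
        out.append((w.mean(0)[:2]+[0,-5],(np.degrees(np.arctan2(v[1],v[0]))+90)%180-90,np.array(rc[0]).round()))
    return out
BA=np.radians(87.6); BC=np.array([539.5,315.1,0]); BX=np.array([np.cos(BA),np.sin(BA),0])
def pick_place(h,bx):
    q=down(np.radians(h[1]+90)); P=np.array([*h[0],0])
    arm.move_gripper(.8,40); arm.move_to(P+[0,0,150],q)
    print("down",arm.line_to(P+[0,0,23],q,v=120,force_limit=12))
    arm.move_gripper(0,40); s=st(); off=s["ee_pos"][:2]-P[:2]; print("off",off.round(1))
    arm.line_to(P+[0,0,150],q,v=200); s=st()
    if s["width"]<.2 or s["width"]>.5: print("BAD GRIP"); return False
    q=down(BA); T=BC+BX*bx
    arm.move_to(T+[0,0,150],q); arm.line_to(T+[0,0,45],q,v=120,force_limit=15)
    print("touch",arm.line_to(T+[0,0,25],q,v=25,force_limit=6)); st()
    arm.move_gripper(.48); arm.line_to(T+[0,0,150],q,v=200); return True
E
python3 - <<'E'
from h import *
f=grab(); H=heads(f); print(*H,sep="\n")
h=max(H,key=lambda h:h[0][1]); print("take",h)
pick_place(h,78)
f=grab(); print(*heads(f),sep="\n"); cv2.imwrite("pics/top4.png",cv2.convertScaleAbs(f["pixels"],alpha=1.4))
E
```

```text
(array([ 584.3342733 , -248.23622758]), np.float64(3.521910020152802), array([407., 214.]))
(array([ 448.50680278, -376.95718084]), np.float64(19.49654237303912), array([460., 265.]))
(array([ 359.73162055, -261.8533358 ]), np.float64(-3.0950384711140373), array([416., 300.]))
take (array([ 584.3342733 , -248.23622758]), np.float64(3.521910020152802), array([407., 214.]))
down False
16.5 [ 584.4 -247.    23. ] F [-1.2  3.5  2.1] w 0.318 ff 40.0
off [0.1 1.2]
17.3 [ 583.3 -248.1  148.4] F [ 0.2 -0.8 -4.2] w 0.314 ff 40.0
touch True
21.2 [542.5 392.8  28. ] F [ 0.5 -0.2  5.4] w 0.316 ff 40.0
(array([ 448.50680278, -376.95718084]), np.float64(19.49654237303912), array([460., 265.]))
(array([ 359.73162055, -261.8533358 ]), np.float64(-3.0950384711140373), array([416., 300.]))
```

View pics/top4.png

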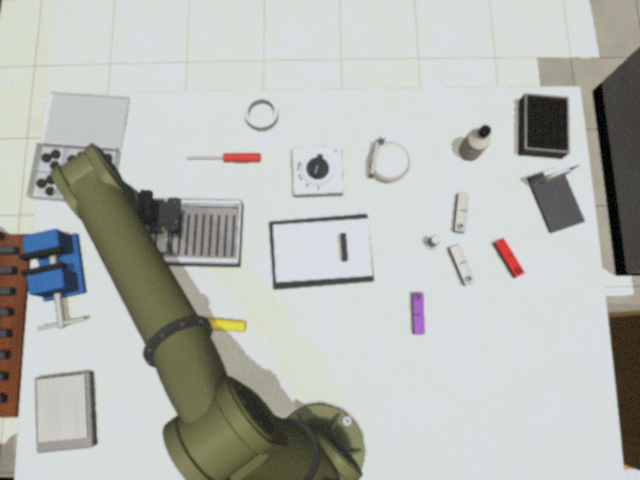

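The top view shows the lid on the mat, two grey heads left at (460,212) and (460,265), and no fourth head. The detection at (416,300) is the cropped purple decoy, so I ignore it.

```bash
sed -i 's/x0,x1,y0,y1=380,520,170,310/x0,x1,y0,y1=435,485,180,300/; s/200<t\[i,4\]<450/150<t[i,4]<600/; s/sat>40/sat>60/' h.py; python3 - <<'E'
from h import *
f=grab(); H=heads(f); print(*H,sep="\n")
if len(H)==2:
    ok=pick_place(min(H,key=lambda h:h[0][0]),0)
    f=grab(); H=heads(f); print(*H,sep="\n"); cv2.imwrite("pics/top5.png",f["pixels"])
    if ok and len(H)==1:
        pick_place(H[0],-75); q=down(BA)
        arm.move_to([500,-150,300],q)
f=grab(); cv2.imwrite("pics/top6.png",f["pixels"])
cv2.imwrite("pics/c6.png",cv2.convertScaleAbs(cv2.resize(f["pixels"][130:300,120:380],None,fx=3,fy=3,interpolation=2),alpha=1.4))
E
```

```text
(array([ 583.57564711, -385.37497108]), np.float64(-9.6482981450947), array([459., 213.]))
(array([ 448.97206807, -376.79078416]), np.float64(19.496083352268897), array([459., 264.]))
down False
28.2 [ 448.6 -375.5   22.9] F [-2.4  5.   5.5] w 0.315 ff 40.0
off [-0.4  1.3]
29.0 [ 448.1 -376.5  148.4] F [-1.1  0.7 -4.5] w 0.316 ff 40.0
touch True
33.1 [539.3 314.9  27.9] F [0.5 0.1 5. ] w 0.317 ff 40.0
(array([ 583.46481309, -385.07189273]), np.float64(-8.638549297538773), array([459., 213.]))
down False
39.8 [ 583.8 -384.    23. ] F [-0.4  3.4  1.6] w 0.318 ff 40.0
off [0.3 1.1]
40.6 [ 582.3 -385.   148.2] F [-0.1 -0.4 -3.7] w 0.316 ff 40.0
touch True
44.5 [536.2 240.   27.9] F [-0.8 -0.   4.7] w 0.316 ff 40.0
```

View pics/c6.png

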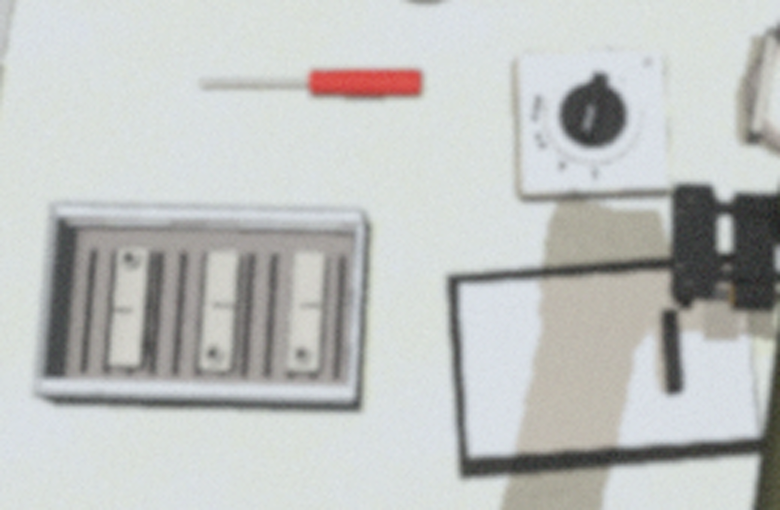

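All three heads stand in the box at crop (130,310), (220,310) and (305,310). Next is the dial.

```bash
python3 - <<'E'
from h import *
np.set_printoptions(suppress=True,precision=2)
f=grab(); c=lambda p:np.array(p)/3+np.array([120,130])
ax=world(f,c([(593,115)]),50)[0]; ln=world(f,c([(591,107),(585,128)]),80)
be=world(f,c([(600,75)]),80)[0]
mk=world(f,c([(597,172),(563,163),(541,140),(537,105)]),36)
print("disc",ax,"line",ln[:,:2],np.degrees(np.arctan2(*(ln[0]-ln[1])[1::-1])),"far end",be)
print("marks",mk[:,:2],[np.degrees(np.arctan2(*(m-ax)[1::-1])).round(1) for m in mk],[np.linalg.norm((m-ax)[:2]).round(1) for m in mk])
for a in (75,20): print(arm.inverse_kinematics([698,-12.5,73],down(np.radians(a))))
p=cv2.convertScaleAbs(cv2.resize(f["pixels"][140:205,280:355],None,fx=8,fy=8,interpolation=2),alpha=1.4); cv2.imwrite("pics/d.png",p)
E
```

```text
disc [700.25 -13.11  50.  ] line [[697.38 -11.26]
 [678.98  -5.89]] -16.276659045780317 far end [725.61 -19.38  80.  ]
marks [[653.34 -15.76]
 [661.94  13.47]
 [683.01  32.24]
 [714.88  35.35]] [np.float64(-176.8), np.float64(145.3), np.float64(110.8), np.float64(73.2)] [np.float64(47.0), np.float64(46.6), np.float64(48.5), np.float64(50.6)]
[ 0.61  0.74 -0.94  1.47  0.61  1.24  0.91]
[ 0.51  0.66 -0.76  1.48  0.47  1.19  0.03]
```

View pics/d.png

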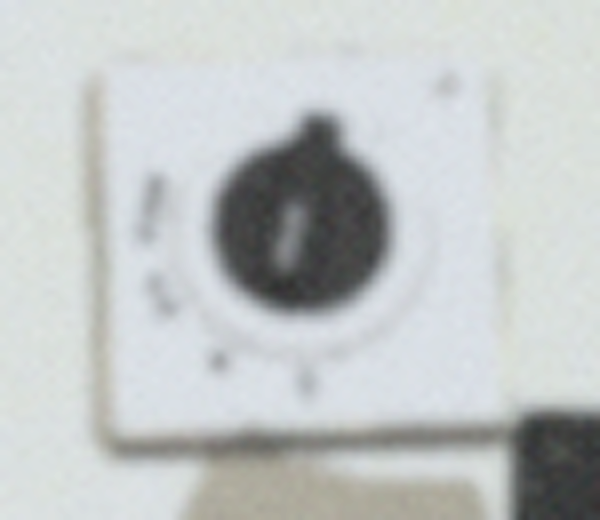

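The dial close-up shows the pointer line running from (297,205) to (287,270), so the bar lies at about −16° in the world frame and the dial is at about 0.3 rad. I grip it and turn 51.5° clockwise.

```bash
python3 - <<'E'
from h import *
P=np.array([699,-12.5,0]); a0,a1=73.8,22.0
arm.move_gripper(.6,15); arm.move_to(P+[0,0,170],down(np.radians(a0)))
print(arm.line_to(P+[0,0,74],down(np.radians(a0)),v=100,force_limit=10))
arm.move_gripper(0,15); s=st(); C=s["ee_pos"]; C=P+[0,0,74]
for a in np.linspace(a0,a1,8)[1:]:
    arm.move_to(C,down(np.radians(a)))
arm.wait(.3); s=st(); print(s["torque"].round(2))
arm.move_gripper(.6); arm.line_to(C+[0,0,120],v=150); arm.move_to([480,-250,300],down(np.radians(60))); st()
f=grab(); cv2.imwrite("pics/top7.png",f["pixels"])
cv2.imwrite("pics/c7.png",cv2.convertScaleAbs(cv2.resize(f["pixels"][130:300,120:380],None,fx=3,fy=3,interpolation=2),alpha=1.4))
E
```

```text
False
51.0 [700.3  -8.4  74.2] F [ 5.1  6.4 -3.9] w 0.159 ff 15.0
53.0 [698.6  -6.1  74.1] F [ 0.7  7.2 -0.2] w 0.283 ff 26.6
[ 1.65 -0.12  0.97]
56.0 [ 480.4 -249.4  299.7] F [ 0.6  0.2 -0.4] w 0.605 ff 0.0
```

View pics/c7.png

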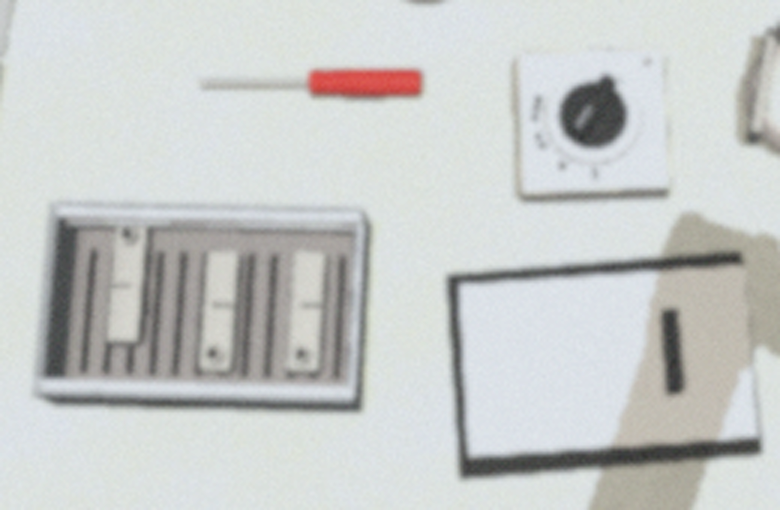

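Two things to mend. The rear head was knocked towards the box's far rail (crop (127,285)), and the dial slipped in the grip and only reached about one dot (line (592,107)→(578,132)). I'll take close views of both.

```bash
python3 - <<'E'
from h import *
f=grab(); s=grab("side"); print(pix(s,[548,392,29]))
A=cv2.resize(s["pixels"][165:245,195:310],(400,278),interpolation=2)
B=cv2.resize(f["pixels"][190:275,125:250],(400,272),interpolation=2)
C=cv2.resize(f["pixels"][140:205,280:355],(400,347),interpolation=2)
o=np.zeros((600,800,3),np.uint8); o[:278,:400]=A; o[300:572,:400]=B; o[:347,400:]=C
cv2.imwrite("pics/m.png",cv2.convertScaleAbs(o,alpha=1.5))
E
```

```text
[[243.23136091 199.01377104]]
```

View pics/m.png

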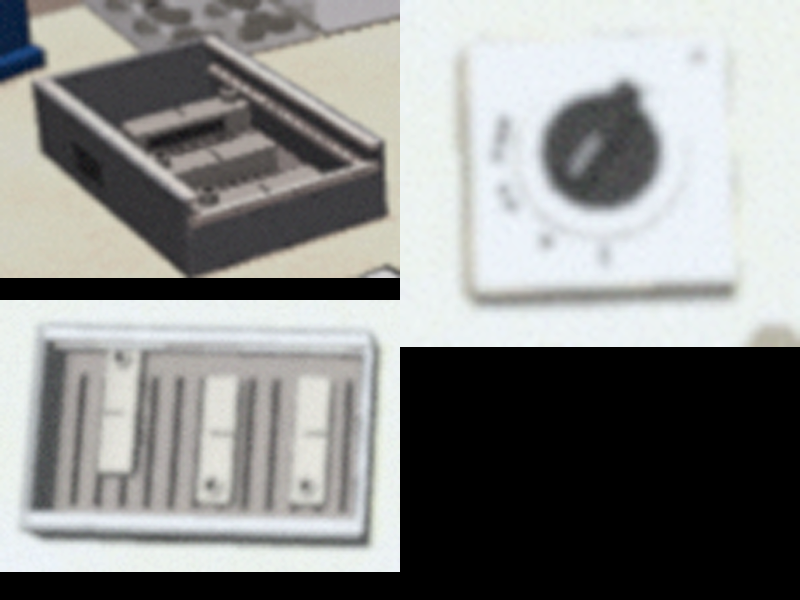

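The rear head has been pushed against the far ledge and may be slightly propped, so I'll regrip it and set it back in the middle. After that I'll turn the dial with a firmer grip, centred by force feedback.

```bash
python3 - <<'E'
from h import *
q=down(BA); T=BC+BX*78; BY=np.array([-BX[1],BX[0],0]); P=T-BY*16
arm.move_gripper(.48,40); arm.move_to(P+[0,0,150],q)
print("hit",arm.line_to(P+[0,0,29],q,v=80,force_limit=8)); s=st(); z=s["ee_pos"][2]
arm.move_gripper(0,40); st()
arm.line_to(P+[0,0,z+3],q,v=30); arm.line_to(T+[0,0,z+3],q,v=60,force_limit=15); st()
print("touch",arm.line_to(T+[0,0,24],q,v=20,force_limit=6)); st()
arm.move_gripper(.48); arm.line_to(T+[0,0,150],q,v=200)
# dial
C=np.array([699.,-8.5,74]); a0=66.
arm.move_gripper(.6,20); arm.move_to(C+[0,0,100],down(np.radians(a0)))
f=grab(); B=cv2.resize(f["pixels"][190:275,125:250],(800,544),interpolation=2); C2=cv2.resize(f["pixels"][140:205,280:355],(400,347),interpolation=2)
cv2.imwrite("pics/m2.png",cv2.convertScaleAbs(B,alpha=1.5))
E
```

```text
hit False
60.7 [559.  392.6  29.6] F [-0.5  0.1 -0. ] w 0.483 ff 0.0
61.1 [558.7 393.1  29.4] F [-0.9  1.4  0.3] w 0.32 ff 40.0
61.8 [542.2 393.2  32.6] F [ 0.4 -0.1 -2.9] w 0.317 ff 40.0
touch True
62.1 [543.4 393.1  29.3] F [-0.  -0.4  4.5] w 0.321 ff 40.0
```

View pics/m2.png

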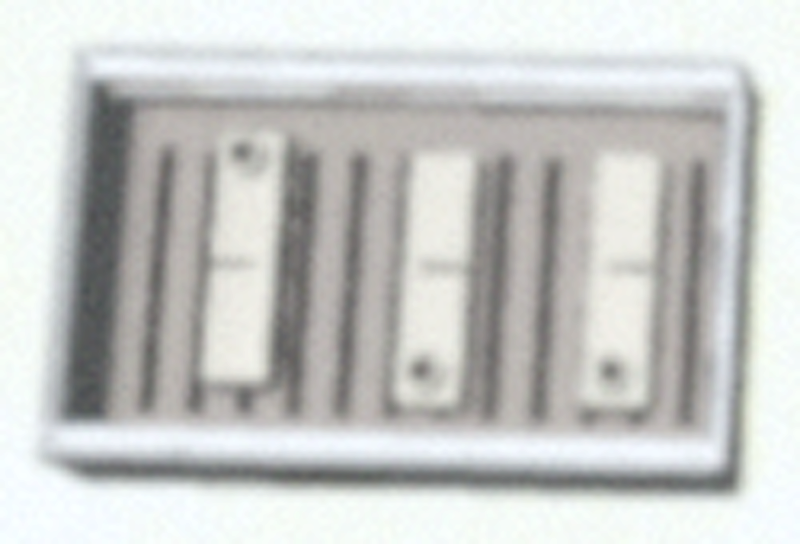

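All three heads stand clear of the walls again, at (245,260), (435,280) and (620,280). Now the dial, which sits at one dot (bar ≈ −33°).

```bash
python3 - <<'E'
from h import *
C=np.array([700.,-8.,74]); a0=56.6; a1=22.3; dn=lambda a:down(np.radians(a))
arm.move_to(C+[0,0,100],dn(a0)); print(arm.line_to(C,dn(a0),v=100,force_limit=10))
arm.move_gripper(0,8); s=st()
for _ in range(3):   # relax lateral force along closing line
    u=np.array([np.cos(np.radians(a0)),np.sin(np.radians(a0)),0]); fu=s["force"]@u
    C=C+u*np.clip(fu*.5,-3,3); arm.line_to(C,dn(a0),v=20); s=st()
print("C",C.round(1)); arm.move_gripper(0,50); st()
for a in np.linspace(a0,a1,6)[1:]:
    arm.move_to(C,dn(a)); s=st(); print(round(a,1),s["torque"].round(2))
arm.move_gripper(.6); arm.line_to(C+[0,0,120],v=150); arm.move_to([480,-250,300],dn(60)); st()
f=grab(); cv2.imwrite("pics/d8.png",cv2.convertScaleAbs(cv2.resize(f["pixels"][130:300,120:380],None,fx=3,fy=3,interpolation=2),alpha=1.4))
E
```

```text
False
67.8 [700.4  -7.4  74.1] F [ 2.1  1.6 -1.5] w 0.163 ff 8.0
68.1 [700.5  -7.3  74.1] F [-0.7 -0.7  1.3] w 0.161 ff 8.0
68.3 [700.4  -7.4  74.1] F [-0.   0.6  1.1] w 0.159 ff 8.0
68.6 [700.4  -7.4  74.1] F [-1.6 -0.4  2.1] w 0.161 ff 8.0
C [700.6  -7.1  74. ]
68.8 [700.5  -7.3  74. ] F [-2.2 -0.5  2.3] w 0.16 ff 50.0
69.0 [700.6  -7.1  74.1] F [-1.  -0.7  1.8] w 0.156 ff 50.0
49.7 [-0.09  0.16  0.02]
69.3 [700.8  -6.9  74.1] F [ 0.1 -0.   0.8] w 0.155 ff 50.0
42.9 [ 0.01 -0.1  -0.  ]
69.5 [701.1  -6.7  74.1] F [ 1.8 -0.3 -0.1] w 0.161 ff 50.0
36.0 [ 0.11 -0.38  0.04]
69.8 [701.3  -6.6  74.1] F [ 4.6  1.8 -1.4] w 0.159 ff 50.0
29.2 [ 0.37 -0.88 -0.1 ]
70.0 [701.5  -6.5  74.1] F [ 4.6  1.7 -2. ] w 0.157 ff 50.0
22.3 [ 0.39 -1.07 -0.02]
73.2 [ 480.4 -249.4  299.8] F [-0.4  0.1 -0.1] w 0.603 ff 0.0
```

View pics/d8.png

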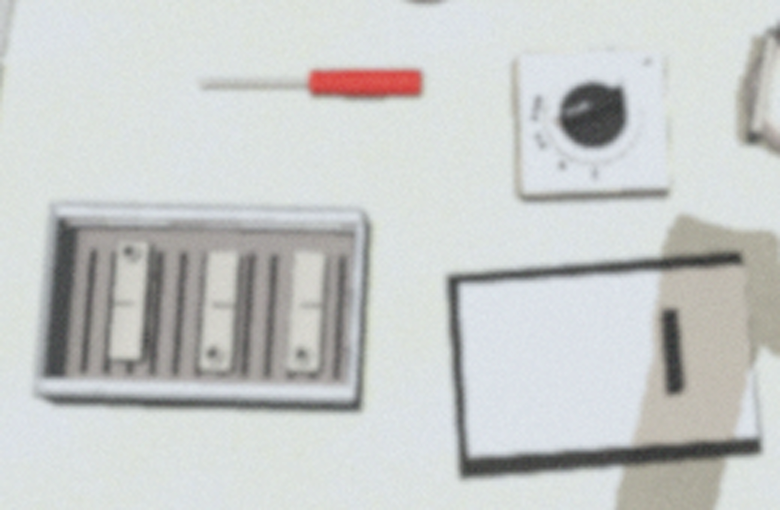

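The dial pointer now runs (590,103)→(566,114), about 66° clockwise from off, which is the two-dot mark. The heads and lid are in place and the arm is clear.

```bash
python3 -c "
from h import *
f=grab(); c=lambda p:np.array(p)/3+np.array([120,130])
l=world(f,c([(590,103),(566,114)]),80); print(np.degrees(np.arctan2(*(l[0]-l[1])[1::-1])))
print(workorder.sign_off())"
```

```text
-65.34304811111089
the job is handed in; nothing more can be done
None
```

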